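Lock the bayonet lid of the cedar jar

TASK

The lid of the large green jar has been put on but not locked. Feel for the place where it can go down by turning it clockwise, push it down there and, without forcing it, give it a quarter turn clockwise to its stop and let it spring up into its lock, then let go. Leave the other things on the table where they are.

Things in the scene. Friction and masses are not known exactly. Their poses are not given: they have to be found in the camera images.
- lid_top (a point): Centre of the flat top plate of the large green jar's round steel lid, on its axis; z up, x along the bar on it. Lid 100 mm wide, skirt 30 mm deep. Unlocked, the plate is 130 mm above the table. The lid can only turn about its upright axis and go down; it does not tilt when pressed off-centre. A spring pushes it up: 3 N to start it down, 10 N at 15 mm (0.5 N per mm).
- lid_bar (a point): Centre, half-way up, of the one straight steel bar across the lid plate: 94 mm long (along x), 14 mm wide, 20 mm tall, its top 20 mm above the plate; fixed to the lid, turns with it. Its flank can be pushed while pressing on the plate beside it, or it can be gripped. Turning the unpressed lid takes about 1 N at the bar's end.
- lid: The lid; origin on its axis, at its skirt's underside. Two hidden lugs sit in the skirt, below the bar's ends. At the start they stand over the neck's flange and the lid goes down only 1.5 mm. The flange's hidden gaps are met after turning the lid 20 to 80 degrees clockwise seen from above, different each time; within 6 degrees either side of a gap's middle the lid can go down 15 mm.
- jar_neck (a point): Point on the axis at the jar's fixed hidden neck flange. A lid pushed 13 mm or more down in a gap turns on clockwise under the flange; less deep it catches on the gap's side. 84 to 92 degrees past the gap's middle it meets a firm stop (over 50 N there harms the glass); let go there it springs up into the lock notch, 9 mm lower than at the start. Let go earlier it stays 12.5 mm down, not locked; at the gap it springs right up.
- jar: The large green glass jar under the lid, fixed in a steel foot ring screwed to the table: it cannot move. Origin at the centre of its foot on the table, z up. 96 mm wide, shoulder at 84 mm height; foot ring 112 mm wide with three low screw tabs reaching 79 mm from the axis.
- roller: Bystander, to be left alone: lint roller: purple plastic handle 26 mm thick, white paper roll 48 mm thick, 235 mm long in all, lying flat. Origin: its underside, on the table.
- brush: Bystander, to be left alone: wooden stain brush, 160 mm long and 30 mm tall, lying bristles up near the jar. Origin: its underside, on the table.
- clip_a: Bystander, to be left alone: black binder clip with steel wire loops, 32 mm wide, near the jar. Origin: its underside, on the table.
- clip_b: Bystander, to be left alone: second black binder clip, same as the first, near the jar. Origin: its underside, on the table.
- hanger_hook: Bystander, to be left alone: loose steel hanger hook of 6 mm wire, about 140 mm long, lying flat. Origin: its underside, on the table.
- short_jar: Bystander, to be left alone: short glass jar, 60 mm wide and 65 mm tall, with a plain metal cap without a bar; not the jar to be locked. Origin: its underside, on the table.
- tin: Bystander, to be left alone: flat round aluminium tin, 72 mm wide and 24 mm tall. Origin: its underside, on the table.

How it is judged:
On the way, in this order (a step that is already met when the one before it is completed fails the run):
1. the lid is pushed at least 11 mm down through the gap of the neck (z of lid_top in the frame of jar below 0.119 m), for 0.05 s.
2. the lid has sprung up into its lock notch (z of lid_top in the frame of jar between 0.1192 and 0.1228 m), for 0.2 s.
At the end, for the whole second after the job is handed in: The lid is locked: let go, its top plate stays 9 mm lower on the jar than at the start (119.2 to 122.8 mm above the jar's foot), which only the lock notch gives (all of step 2); the robot touches nothing.
It fails at once if the lid is forced: its lugs press on the glass neck with more than 50 N (contact force between lid and jar above 50 N).
It fails at once if one of the other things on the table is moved by more than 30 mm (distance of any of roller, brush, clip_a, clip_b, hanger_hook, short_jar, tin from where it was at the start of the episode above 0.03 m).
It also fails if it takes over 58 s, if anything falls off the work surface, if the arm or the gripper's body presses on something with over 40 N, if the wrist force passes 120 N, or if a joint passes its speed limit or range.

ROBOT

A 6-joint arm with a two-finger parallel gripper is mounted at the origin on the work surface. World frame = base frame: x ahead of the robot, y to its left, z up, the work surface at z = 0. Lengths are in m, angles in rad, forces in N, time in s.
With the tool pointing down it reaches from about 0.25 to 0.8 m from the base axis. Payload 3.9 kg.
Tool frame: the origin (TCP) lies midway between the tips of the shut fingers; the grasp point (between the pads) lies 19 mm behind it (manip.grasp_offset is the distance from the TCP to the grasp point, in m); z points along the fingers, y is the direction in which the jaws open and shut (so a half turn about z gives the same grasp; the last joint's range is limited). The gripper opens to 85 mm and grips with 20 to 120 N. Pads are 22 mm wide; open, the fingers measure 114 mm over their backs; the gripper's body (76 mm by 85 mm) begins 54 mm behind the grasp point. The pads swing forward as they close: fully open they stand 13 mm farther back than shut.
Start: joints at [1.194, 0.26, -0.138, 1.173, 0, 1.571], TCP at [0.193, 0.488, 0.231] pointing down, gripper open.
Joint ranges: [-2.78, 2.78], [-0.83, 1.72], [-1.28, 1.37], [-1.9, 2.12], [-1.57, 1.48], [-3.14, 3.14]. Speed limits (rad/s): [2.57, 2.57, 3.14, 3.14, 3.14, 3.14].

INTERFACE

Orientations are given as a rotation vector (axis times angle).
In Python, from station import manip gives the robot as it stands.
- The arm moves only by the tool servo_tool, never from a script. Its argument "rows" is a list of rows, each a list of 4 numbers: the shift along the tool's x, y, z in m, then the turn about the tool's z in degrees. In form: [[dx, dy, dz, spin], ...]. A call has 1 to 10 rows; each row is the pose to reach, as a shift and turn from the pose measured when the call began, along the tool's axes at that moment; what a row does not reach only later rows make up. A row lasts 1/12 s, in which the tool goes at most 41.7 mm and 7.16 degrees, less where a joint would pass 70% of its speed; a pose out of reach is approached as far as the arm can. A call with a gripper value outside its range is refused whole. "hand" is the opening, from 0 (shut) to 1 (fully open), set as the call begins (left out, the last holds). The fingers move at their own pace and stop on an object; the grip force is fixed at half the most. Time passes only in rows, so rows that repeat a pose let the fingers close. It gives the time, the measured TCP pose, the force and the opening at its end, in the units of the state.
- manip.get_state(): the state, without advancing time (a new reading comes with each control period).
- manip.read_camera(name): name is "scene" or "side" or "wrist"; returns a dict with "image" (384x512x3 uint8, blue, green, red), "mtx" (3x3 intrinsics, pixels), "extrinsics" (4x4, takes a point from camera to world coordinates). Camera axes: x right, y down, z forward; pixel columns grow to the right and rows downward; lengths in m; the calibration is good to about 2 mm. The wrist camera is an equidistant fisheye: a pixel r from the principal point sees the ray r / f radians off the axis. A picture is of the moment at which its call begins. There is no depth.
- manip.hand_in(): hands the job in, once; it reports no verdict.
Trained networks look in a picture, given as the dict that the camera call returned (one of the last four; its "shot" number tells which), for a name from the list of things; names that differ only in an ending like _2 or _b are one class to them, and where a whole thing is asked for, a point or a joint stands for the part that bears it (a point fixed in the world has none). Each returns a list of dicts, best first, with "confidence" (0 to 1); they miss things now and then, are a little off and sometimes report something else, mostly with a low value. They report only what shows in the picture. A call takes as long as a camera call.
- manip.spot_in(picture, label): "extent" ([left, top, width, height] in pixels, round what is visible of it).
- manip.trace(picture, label): "region" (384x512 bool, what is visible of it) and "extent" ([left, top, width, height] in pixels, round what is visible of it).
- manip.place_of(picture, label): "position" ([column, row] in pixels: a listed point, or the origin of a listed thing).
The state is a dict: "time_s": time; "joint_positions": joint angles; "qd": joint speeds; "joint_efforts": joint torques, N m; "eef_pos": TCP position; "orientation": TCP orientation; "contact_force": force on the tool from outside, world axes, zero at the start; "ft_torque": the same for the moment, N m; "finger_gap": finger opening in m.
Only numpy, scipy, OpenCV 4.12 (cv2) and the standard library are available. Lean on these libraries where they do the work, as an engineer would, in place of code of your own. Each camera call takes 0.05 s, during which the arm holds its last target. There are 200 camera calls.

## Working session

There is one attempt and no reset: what is moved stays moved. The work goes in short steps, Python scripts to look and compute and a tool call to move; the robot and the scene stay as the last step left them, time stands still between calls to the robot, and variables do not carry over. Pictures are saved under pics/ and viewed, about 8 in all and at most 12, crops included, and the job is handed in when it is done.

Besides the shell and the picture viewer there is one more tool, called in YAML: its name, and indented under it one key for each argument. servo_tool: Moves the arm, as the interface text tells. Its arguments: {"type":"object","properties":{"rows":{"type":"array","items":{"type":"array","items":{"type":"number"}}},"hand":{"type":"number"}},"required":["rows"]}

```bash
mkdir -p pics; cat > h.py <<'E'
import numpy as np, cv2
from station import manip
def ray(p,uv,fish=False):
    K=p["mtx"];E=np.array(p["extrinsics"])
    x=(uv[0]-K[0][2])/K[0][0];y=(uv[1]-K[1][2])/K[1][1]
    if fish:
        r=np.hypot(x,y);s=np.sin(r)/max(r,1e-9);d=np.array([x*s,y*s,np.cos(r)])
    else: d=np.array([x,y,1.])
    return E[:3,3],E[:3,:3]@d
def at_z(p,uv,z,fish=False):
    o,d=ray(p,uv,fish);return o+d*(z-o[2])/d[2]
E
python3 - <<'E'
from h import *
s=manip.get_state();print({k:np.round(v,3) for k,v in s.items()})
ims=[]
for n in("scene","side","wrist"):
    p=manip.read_camera(n);ims.append(p["image"]);print(n,np.round(p["extrinsics"],3)[:3,3])
    for l,z in(("lid_top",.13),("lid_bar",.14),("jar",0)):
        for r in manip.place_of(p,l)[:2]:print(l,r["confidence"],np.round(r["position"],1),np.round(at_z(p,r["position"],z,n=="wrist"),4))
    cv2.imwrite(f"pics/{n}0.png",p["image"])
cv2.imwrite("pics/a.png",cv2.resize(np.hstack(ims[:2]),(800,300)))
E
```

```text
{'time_s': np.float64(0.0), 'joint_positions': array([ 1.194,  0.261, -0.139,  1.173,  0.   ,  1.571]), 'qd': array([ 0.002,  0.   , -0.   , -0.001,  0.001, -0.   ]), 'joint_efforts': array([-3.0000e-03, -4.0567e+01,  2.5392e+01,  1.9000e-02, -0.0000e+00,
       -0.0000e+00]), 'eef_pos': array([0.193, 0.488, 0.23 ]), 'orientation': array([-5.880e-01, -3.086e+00,  3.000e-03]), 'contact_force': array([-0.125,  0.35 ,  0.045]), 'ft_torque': array([ 0.005, -0.003,  0.027]), 'finger_gap': np.float64(0.085)}
scene [1.233 0.159 0.938]
lid_top 0.87 [233.1 174.6] [ 0.5545 -0.0675  0.13  ]
lid_bar 0.73 [227.  170.1] [ 0.5515 -0.0837  0.14  ]
jar 0.86 [229.2 206.5] [ 0.5618 -0.0838  0.    ]
jar 0.59 [272.5 189.8] [0.4769 0.0215 0.    ]
side [ 0.144 -0.916  0.714]
lid_top 0.63 [264.9 202.1] [ 0.5421 -0.0801  0.13  ]
lid_bar 0.91 [269.4 199.2] [ 0.5551 -0.0857  0.14  ]
lid_bar 0.43 [269.3 207.3] [ 0.5341 -0.1268  0.14  ]
jar 0.84 [271.  229.3] [ 0.5728 -0.0593  0.    ]
wrist [0.121 0.517 0.375]
```

View pics/a.png

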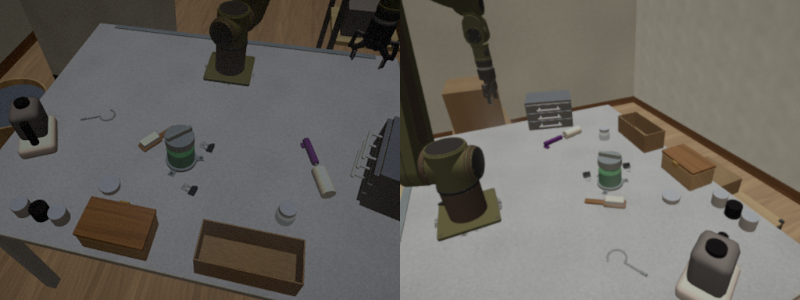

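View pics/wrist0.png

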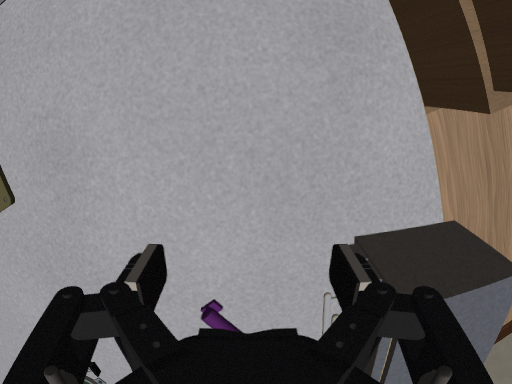

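servo_tool:
  rows:
    - [-0.02,-0.015,-0.04,0]
    - [-0.052,-0.038,-0.08,0]
    - [-0.084,-0.062,-0.1,0]
    - [-0.116,-0.085,-0.1,0]
    - [-0.148,-0.109,-0.1,0]
    - [-0.18,-0.132,-0.1,0]
    - [-0.212,-0.156,-0.1,0]
    - [-0.244,-0.18,-0.1,0]
    - [-0.276,-0.203,-0.1,0]
    - [-0.308,-0.227,-0.1,0]

```text
time_s: 1.43
eef_pos: [0.3935, 0.1671, 0.3317]
orientation: [0.588, 3.085, 0.001]
contact_force: [1.0, 0.3, -0.2]
finger_gap: 0.0852
```

```bash
python3 - <<'E'
import cv2,numpy as np
a=cv2.resize(cv2.imread("pics/scene0.png")[145:225,180:280],None,fx=4,fy=4,interpolation=2)
b=cv2.resize(cv2.imread("pics/side0.png")[180:260,220:320],None,fx=4,fy=4,interpolation=2)
cv2.imwrite("pics/b.png",np.hstack([a,b]))
E
```

```text
(no output)
```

View pics/b.png

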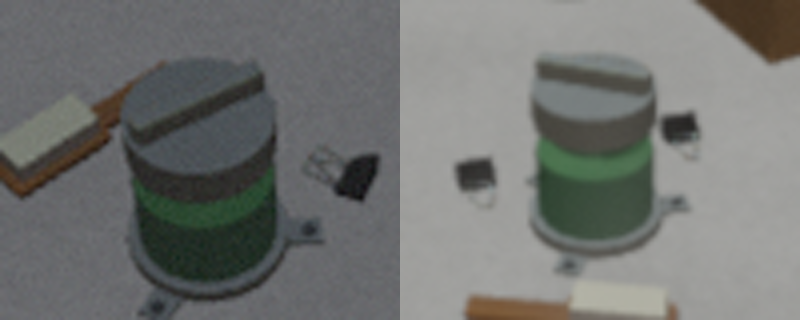

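The scene crop shows the bar running from pixel (213,177) to (245,163). In the side crop it runs from (254,195) to (283,199). The clips and brush sit beside the foot, well below the lid.

```bash
python3 - <<'E'
from h import *
for n,uvs in(("scene",((213,177),(245,163.))),("side",((254.3,196),(283,199.5)))):
    p=manip.read_camera(n);q=[at_z(p,u,.15) for u in uvs];d=q[1]-q[0]
    print(n,np.round(q,4).tolist(),np.linalg.norm(d),np.degrees(np.arctan2(d[1],d[0])),(q[0]+q[1])/2)
p=manip.read_camera("wrist");cv2.imwrite("pics/w1.png",p["image"])
for l,z in(("lid_top",.13),("lid_bar",.14)):
    for r in manip.place_of(p,l)[:2]:print(l,r["confidence"],np.round(r["position"],1),np.round(at_z(p,r["position"],z,True),4))
print(np.round(p["extrinsics"],3),manip.get_state()["joint_positions"])
E
```

```text
scene [[0.5897, -0.1084, 0.15], [0.5268, -0.0425, 0.15]] 0.09113713352196905 133.65756753833912 [ 0.55825863 -0.07545003  0.15      ]
side [[0.5149, -0.0614, 0.15], [0.584, -0.1211, 0.15]] 0.09133024233368085 -40.832945272039645 [ 0.54941503 -0.09121926  0.15      ]
lid_top 0.95 [143.7 317.4] [ 0.5586 -0.0814  0.13  ]
[[ 0.377  0.882  0.283  0.323]
 [ 0.926 -0.359 -0.116  0.194]
 [-0.001  0.306 -0.952  0.475]
 [ 0.     0.     0.     1.   ]] [ 4.05795998e-01  6.54457328e-02 -1.19837303e-01  1.38555440e+00
  7.04139151e-04  7.83679386e-01]
```

View pics/w1.png

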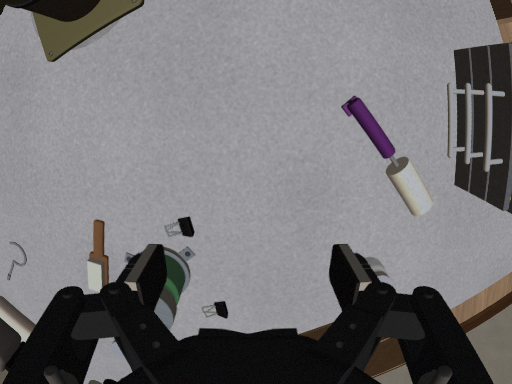

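servo_tool:
  rows:
    - [-0.026,-0.018,0,-7]
    - [-0.052,-0.037,0,-14]
    - [-0.08,-0.057,0,-21]
    - [-0.108,-0.077,0,-28]
    - [-0.136,-0.097,0,-35]
    - [-0.164,-0.117,0,-42]
    - [-0.192,-0.137,0,-49]
    - [-0.218,-0.156,0,-56]
    - [-0.236,-0.169,0,-63]
    - [-0.242,-0.173,0,-70]

```text
time_s: 2.52
eef_pos: [0.5558, -0.0814, 0.3303]
orientation: [1.259, -2.878, -0.0]
contact_force: [-0.5, 0.7, -0.3]
finger_gap: 0.085
```

servo_tool:
  rows:
    - [0,0,0.01,-7]
    - [0,0,0.02,-14]
    - [0,0,0.03,-21]
    - [0,0,0.04,-28]
    - [0,0,0.05,-35]
    - [0,0,0.06,-42]
    - [0,0,0.07,-49]
    - [0,0,0.08,-56]
    - [0,0,0.08,-63]
    - [0,0,0.08,-70]

```text
time_s: 3.35
eef_pos: [0.5554, -0.0784, 0.2493]
orientation: [2.69, -1.621, -0.004]
contact_force: [0.2, -1.4, 0.1]
finger_gap: 0.0854
```

servo_tool:
  rows:
    - [0,0,0,-7]
    - [0,0,0,-14]
    - [0,0,0,-16]
    - [0,0,0,-16]
    - [0,0,0,-16]

```text
time_s: 3.77
eef_pos: [0.5556, -0.0763, 0.2492]
orientation: [2.891, -1.228, -0.005]
contact_force: [0.0, -0.3, 0.3]
finger_gap: 0.0851
```

```bash
python3 - <<'E'
from h import *
p=manip.read_camera("wrist");cv2.imwrite("pics/w2.png",p["image"])
for l,z in(("lid_top",.13),("lid_bar",.14)):
    for r in manip.place_of(p,l)[:2]:print(l,r["confidence"],np.round(r["position"],1),np.round(at_z(p,r["position"],z,True),4))
s=manip.get_state();print(s["joint_positions"],s["eef_pos"],s["orientation"],s["contact_force"])
E
```

```text
lid_top 0.89 [255.7 191.3] [ 0.5461 -0.0769  0.13  ]
lid_bar 0.67 [251.2 190. ] [ 0.5523 -0.0771  0.14  ]
[-1.38738971e-01  3.17563682e-01 -9.15121077e-03  1.24667840e+00
  4.84863636e-04 -2.47579931e+00] [ 0.55549911 -0.07741084  0.24929239] [ 2.890624   -1.22986628 -0.0041366 ] [ 0.16800548 -0.53583769  0.35223555]
```

View pics/w2.png

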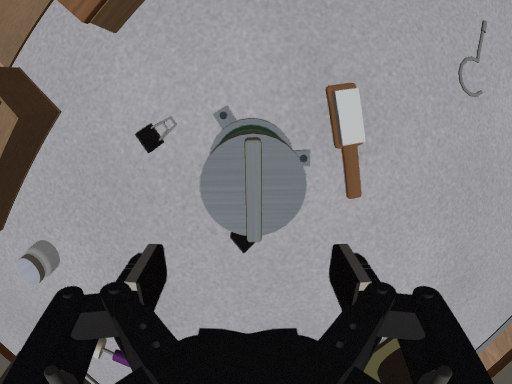

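The wrist view has the lid centred at about (253,186), with the bar upright in the image from (253,139) to (254,240), between the jaws.

```bash
python3 - <<'E'
from h import *
p=manip.read_camera("wrist")
q=[at_z(p,u,.15,True) for u in((253,139),(254,240))];d=q[1]-q[0]
print(np.round(q,4),np.linalg.norm(d),np.degrees(np.arctan2(d[1],d[0])),(q[0]+q[1])/2)
for u in((200,185),(306.5,185),(253,134),(253,236)):print(at_z(p,u,.13,True))
for r in manip.trace(p,"lid_top")[:1]:
    c,_=cv2.findContours(r["region"].astype(np.uint8),0,2);c=max(c,key=cv2.contourArea)[:,0]
    w=np.array([at_z(p,u,.13,True)[:2] for u in c]);print(r["extent"],cv2.minEnclosingCircle(w.astype(np.float32)))
s=manip.get_state()
from scipy.spatial.transform import Rotation as R
M=R.from_rotvec(s["orientation"]).as_matrix();print(M,s["eef_pos"])
g=(q[0]+q[1])/2-s["eef_pos"];print("tool shift",M.T@g)
E
```

```text
[[ 0.5839 -0.1129  0.15  ]
 [ 0.5193 -0.0478  0.15  ]] 0.09171246970334969 134.74982317356185 [ 0.55161785 -0.08036224  0.15      ]
[ 0.58763348 -0.04661301  0.13      ]
[ 0.5160664  -0.11538876  0.13      ]
[ 0.5848836  -0.11448887  0.13      ]
[ 0.51568536 -0.0432531   0.13      ]
[200.4, 135.4, 104.2, 108.0] ((0.5494800209999084, -0.07695306092500687), 0.054615989327430725)
[[ 6.93001007e-01 -7.20932363e-01 -2.47630816e-03]
 [-7.20933025e-01 -6.93004309e-01  7.75830345e-04]
 [-2.27541343e-03  1.24760112e-03 -9.99996633e-01]] [ 0.55543282 -0.07795546  0.24930911]
tool shift [-0.00068268  0.00429435  0.09931636]
```

servo_tool:
  rows:
    - [-0.001,0.004,0.02,-1]
    - [-0.001,0.004,0.045,-1]
    - [-0.001,0.004,0.07,-1]
    - [-0.001,0.004,0.085,-1]
    - [-0.001,0.004,0.097,-1]
    - [-0.001,0.004,0.105,-1]
    - [-0.001,0.004,0.111,-1]
    - [-0.001,0.004,0.112,-1]
    - [-0.001,0.004,0.112,-1]
    - [-0.001,0.004,0.112,-1]

```text
time_s: 4.85
eef_pos: [0.5522, -0.0801, 0.1381]
orientation: [-2.901, 1.206, 0.002]
contact_force: [0.3, -0.6, 0.8]
finger_gap: 0.0853
```

servo_tool:
  hand: 0.3
  rows:
    - [0,0,0,0]
    - [0,0,0,0]
    - [0,0,0,0]
    - [0,0,0,0]
    - [0,0,0,0]
    - [0,0,0,0]

```text
time_s: 5.35
eef_pos: [0.5522, -0.0801, 0.1381]
orientation: [-2.901, 1.206, 0.002]
contact_force: [0.2, 0.2, -0.6]
finger_gap: 0.0257
```

```bash
python3 - <<'E'
from h import *
p=manip.read_camera("wrist");cv2.imwrite("pics/w3.png",p["image"])
s=manip.get_state();print({k:np.round(v,3) for k,v in s.items()})
E
```

```text
{'time_s': np.float64(5.4), 'joint_positions': array([-0.144,  0.371, -0.228,  0.973,  0.   , -2.498]), 'qd': array([ 0.003,  0.   ,  0.001, -0.   , -0.   ,  0.001]), 'joint_efforts': array([ 0.0000e+00, -4.5039e+01,  2.3674e+01,  1.0000e-02,  2.0000e-03,
        0.0000e+00]), 'eef_pos': array([ 0.552, -0.08 ,  0.138]), 'orientation': array([-2.901e+00,  1.206e+00,  2.000e-03]), 'contact_force': array([-0.377,  0.934,  0.262]), 'ft_torque': array([-0.023,  0.041, -0.063]), 'finger_gap': np.float64(0.025)}
```

View pics/w3.png

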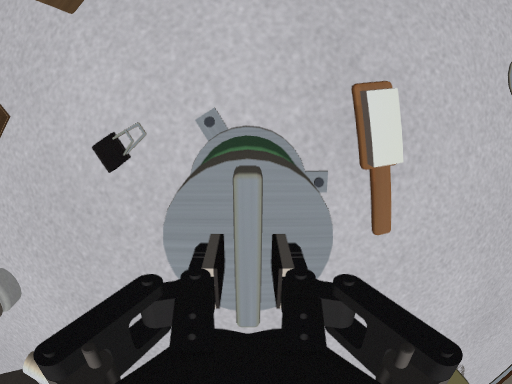

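The bar (column 248) is centred between the jaws at columns 218 and 277, so I'll close on it.

servo_tool:
  hand: 0
  rows:
    - [0,0,0,0]
    - [0,0,0,0]
    - [0,0,0,0]
    - [0,0,0,0]
    - [0,0,0,0]

```text
time_s: 5.82
eef_pos: [0.5523, -0.08, 0.1383]
orientation: [-2.901, 1.206, 0.002]
contact_force: [-0.3, 0.1, 1.9]
finger_gap: 0.0122
```

servo_tool:
  rows:
    - [0,0,0.001,0]
    - [0,0,0.002,0]
    - [0,0,0.003,0]
    - [0,0,0.003,0]

```text
time_s: 6.15
eef_pos: [0.5524, -0.08, 0.1365]
orientation: [-2.901, 1.205, 0.0]
contact_force: [-2.8, 0.1, 9.8]
finger_gap: 0.0122
```

servo_tool:
  rows:
    - [0,0,0.0012,3]
    - [0,0,0.0012,6]
    - [0,0,0.0012,9]
    - [0,0,0.0012,9]

```text
time_s: 6.48
eef_pos: [0.5522, -0.0802, 0.1364]
orientation: [-2.796, 1.432, -0.001]
contact_force: [-3.3, -0.1, 10.0]
finger_gap: 0.0122
```

servo_tool:
  rows:
    - [0,0,0.0012,3]
    - [0,0,0.0012,6]
    - [0,0,0.0012,9]
    - [0,0,0.0012,9]

```text
time_s: 6.82
eef_pos: [0.5519, -0.0804, 0.1364]
orientation: [2.673, -1.65, 0.002]
contact_force: [-2.9, 0.3, 10.1]
finger_gap: 0.0122
```

servo_tool:
  rows:
    - [0,0,0.0015,2.5]
    - [0,0,0.0015,5]
    - [0,0,0.0015,7]
    - [0,0,0.0015,7]

```text
time_s: 7.15
eef_pos: [0.5517, -0.0805, 0.1363]
orientation: [2.567, -1.812, 0.003]
contact_force: [-4.2, 0.9, 12.4]
finger_gap: 0.0124
```

servo_tool:
  rows:
    - [0,0,0.0015,2.5]
    - [0,0,0.0015,5]
    - [0,0,0.0015,7]
    - [0,0,0.0015,7]

```text
time_s: 7.48
eef_pos: [0.5515, -0.0806, 0.1364]
orientation: [-2.45, 1.966, -0.004]
contact_force: [-4.1, 0.4, 12.4]
finger_gap: 0.0121
```

servo_tool:
  rows:
    - [0,0,0.0015,2.5]
    - [0,0,0.0015,5]
    - [0,0,0.0015,7.5]
    - [0,0,0.0015,7.5]

```text
time_s: 7.82
eef_pos: [0.5512, -0.0806, 0.1363]
orientation: [-2.314, 2.124, -0.005]
contact_force: [-3.7, -0.4, 12.3]
finger_gap: 0.012
```

servo_tool:
  rows:
    - [0,0,0.0015,2.5]
    - [0,0,0.0015,5]
    - [0,0,0.0015,7.5]
    - [0,0,0.0015,7.5]

```text
time_s: 8.15
eef_pos: [0.551, -0.0806, 0.1364]
orientation: [-2.168, 2.272, -0.006]
contact_force: [-4.2, 0.9, 12.5]
finger_gap: 0.0121
```

servo_tool:
  rows:
    - [0,0,0.0015,2.5]
    - [0,0,0.0015,5]
    - [0,0,0.0015,7.5]
    - [0,0,0.0015,7.5]

```text
time_s: 8.48
eef_pos: [0.5507, -0.0806, 0.1364]
orientation: [-2.013, 2.41, -0.006]
contact_force: [-4.4, 1.8, 12.1]
finger_gap: 0.012
```

servo_tool:
  rows:
    - [0,0,0.0015,2.5]
    - [0,0,0.0015,5]
    - [0,0,0.0015,7.5]
    - [0,0,0.0015,7.5]

```text
time_s: 8.82
eef_pos: [0.5503, -0.0805, 0.1357]
orientation: [-1.848, 2.538, -0.006]
contact_force: [-2.6, 1.2, 8.8]
finger_gap: 0.0119
```

servo_tool:
  rows:
    - [0,0,0.002,0.5]
    - [0,0,0.003,1]
    - [0,0,0.004,1]
    - [0,0,0.004,1]

```text
time_s: 9.15
eef_pos: [0.5502, -0.0804, 0.1331]
orientation: [-1.823, 2.555, -0.006]
contact_force: [-2.5, 0.4, 9.9]
finger_gap: 0.012
```

servo_tool:
  rows:
    - [0,0,0.002,0.5]
    - [0,0,0.004,1]
    - [0,0,0.006,1.5]
    - [0,0,0.008,1.5]
    - [0,0,0.009,1.5]
    - [0,0,0.01,1.5]
    - [0,0,0.01,1.5]

```text
time_s: 9.73
eef_pos: [0.5502, -0.0805, 0.1241]
orientation: [-1.789, 2.578, -0.007]
contact_force: [-3.0, -0.4, 8.6]
finger_gap: 0.0126
```

servo_tool:
  rows:
    - [0,0,0.0015,3]
    - [0,0,0.0015,6]
    - [0,0,0.0015,9]
    - [0,0,0.0015,12]
    - [0,0,0.0015,12]

```text
time_s: 10.15
eef_pos: [0.5498, -0.0803, 0.1237]
orientation: [-1.507, 2.752, -0.006]
contact_force: [-3.4, 0.7, 10.4]
finger_gap: 0.0124
```

```bash
python3 - <<'E'
from h import *
p=manip.read_camera("wrist");cv2.imwrite("pics/w4.png",p["image"])
s=manip.get_state();print({k:np.round(v,3) for k,v in s.items()})
E
```

```text
{'time_s': np.float64(10.2), 'joint_positions': array([-1.450e-01,  3.740e-01, -2.640e-01,  9.270e-01, -1.000e-03,
       -1.148e+00]), 'qd': array([ 0.001,  0.   ,  0.   ,  0.002,  0.002, -0.01 ]), 'joint_efforts': array([ -0.132, -39.584,  22.04 ,  -1.703,  -0.131,   0.062]), 'eef_pos': array([ 0.55 , -0.08 ,  0.124]), 'orientation': array([-1.508,  2.751, -0.006]), 'contact_force': array([-3.358,  0.081,  9.671]), 'ft_torque': array([0.195, 0.866, 0.005]), 'finger_gap': np.float64(0.012)}
```

View pics/w4.png

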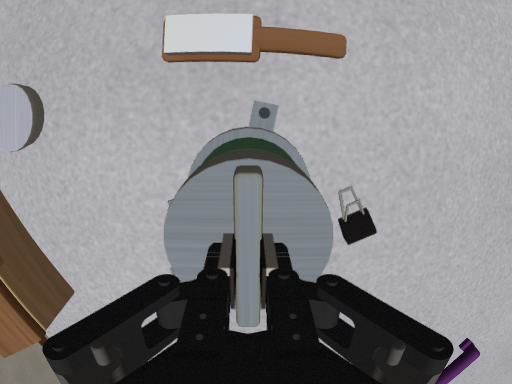

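The lid still spans columns 164–332 and the bar sits straight in the jaws, the same as before pressing. That means no slip and the lid really is about 14 mm down, so I'll keep turning.

servo_tool:
  rows:
    - [0,0,0.001,4]
    - [0,0,0.001,8]
    - [0,0,0.001,12]
    - [0,0,0.001,16]
    - [0,0,0.001,20]
    - [0,0,0.001,24]
    - [0,0,0.001,24]

```text
time_s: 10.78
eef_pos: [0.5493, -0.0798, 0.1236]
orientation: [-0.9, 3.005, -0.003]
contact_force: [-4.2, 1.8, 10.1]
finger_gap: 0.0121
```

servo_tool:
  rows:
    - [0,0,0.001,4]
    - [0,0,0.001,8]
    - [0,0,0.001,12]
    - [0,0,0.001,16]
    - [0,0,0.001,20]
    - [0,0,0.001,24]
    - [0,0,0.001,24]

```text
time_s: 11.37
eef_pos: [0.549, -0.0791, 0.1237]
orientation: [-0.252, 3.126, 0.001]
contact_force: [-3.0, 2.8, 10.2]
finger_gap: 0.012
```

servo_tool:
  rows:
    - [0,0,0.001,4]
    - [0,0,0.001,8]
    - [0,0,0.001,12]
    - [0,0,0.001,15]
    - [0,0,0.001,15]

```text
time_s: 11.78
eef_pos: [0.5489, -0.0785, 0.1238]
orientation: [0.16, 3.131, 0.004]
contact_force: [-3.2, 1.5, 10.4]
finger_gap: 0.0119
```

```bash
cat > t.py <<'E'
from h import *
s=manip.get_state();r=s["orientation"];print(s["time_s"],s["eef_pos"],s["contact_force"],s["ft_torque"],s["joint_efforts"][5],s["joint_positions"][5],"turned",2*((np.degrees(np.arctan2(r[1],r[0]))-22.56)%180)-270+ -0)
print("j6-based turned",np.degrees(s["joint_positions"][5]+2.498))
E
python3 t.py
```

```text
11.7833 [ 0.54891468 -0.07851205  0.12378528] [-3.23938047  1.50263011 10.38938557] [ 0.3868423   0.77576346 -0.01905012] 0.3048814181238413 -0.04172336205188502 turned -140.96745951561752
j6-based turned 140.73428467101033
```

servo_tool:
  rows:
    - [0,0,0.001,2]
    - [0,0,0.001,4]
    - [0,0,0.001,5]
    - [0,0,0.001,5]

```text
time_s: 12.12
eef_pos: [0.5489, -0.0783, 0.1239]
orientation: [0.297, 3.121, 0.005]
contact_force: [-2.4, 0.8, 9.3]
finger_gap: 0.012
```

```bash
python3 t.py
```

```text
12.1167 [ 0.54891342 -0.0783074   0.12389432] [-2.40407391  0.83308429  9.29496586] [ 0.22793435  0.68420731 -0.00653147] 0.09030195884406567 0.046267308099080535 turned -146.00169292724232
j6-based turned 145.77577870718844
```

servo_tool:
  rows:
    - [0,0,0.001,1]
    - [0,0,0.001,2]
    - [0,0,0.001,3]
    - [0,0,0.001,3]

```text
time_s: 12.45
eef_pos: [0.5489, -0.0782, 0.124]
orientation: [0.38, 3.111, 0.005]
contact_force: [-3.5, 0.3, 10.9]
finger_gap: 0.0125
```

```bash
python3 t.py
```

```text
12.45 [ 0.54892831 -0.07818321  0.1240419 ] [-3.47864903  0.34692744 10.92166891] [0.16728041 0.72715248 0.00858578] 0.08993622148409486 0.09920945803411557 turned -149.0291398448258
j6-based turned 148.80914045681473
```

servo_tool:
  rows:
    - [0,0,0.001,1]
    - [0,0,0.001,2]
    - [0,0,0.001,3]
    - [0,0,0.001,3]

```text
time_s: 12.78
eef_pos: [0.5489, -0.0781, 0.1242]
orientation: [0.462, 3.099, 0.006]
contact_force: [-3.9, 0.1, 9.2]
finger_gap: 0.012
```

```bash
python3 t.py
```

```text
12.7833 [ 0.54894846 -0.07808528  0.12415579] [-3.9242516   0.14097253  9.24820412] [ 0.10169055  0.70917027 -0.01888182] 0.09078017435967922 0.1521934536796107 turned -152.06097406981698
j6-based turned 151.84489978904114
```

servo_tool:
  rows:
    - [0,0,0.0013,1]
    - [0,0,0.0013,2]
    - [0,0,0.0013,2]

```text
time_s: 13.03
eef_pos: [0.549, -0.078, 0.124]
orientation: [0.516, 3.09, 0.006]
contact_force: [-3.0, 1.1, 10.3]
finger_gap: 0.0121
```

```bash
python3 t.py
```

```text
13.0333 [ 0.54897211 -0.07799877  0.1239922 ] [-3.0068057   1.09460196 10.28814843] [0.11180172 0.70579778 0.0480842 ] 0.0901761744171381 0.1877055491353607 turned -154.08884580398404
j6-based turned 153.87959298032132
```

servo_tool:
  rows:
    - [0,0,0.0013,1]
    - [0,0,0.0013,2]
    - [0,0,0.0013,2]

```text
time_s: 13.28
eef_pos: [0.549, -0.0779, 0.1239]
orientation: [0.571, 3.08, 0.007]
contact_force: [-3.6, 0.6, 10.3]
finger_gap: 0.0123
```

```bash
python3 t.py
```

```text
13.2833 [ 0.54897195 -0.07794346  0.12385111] [-3.56202979  0.63686532 10.27723588] [ 0.15354749  0.81112562 -0.02438197] 0.09009472327306867 0.22324588675965684 turned -156.1230261268771
j6-based turned 155.9159043286635
```

servo_tool:
  rows:
    - [0,0,0.001,1]
    - [0,0,0.001,2]
    - [0,0,0.001,2]

```text
time_s: 13.53
eef_pos: [0.549, -0.0779, 0.124]
orientation: [0.625, 3.068, 0.007]
contact_force: [-2.5, 0.8, 9.9]
finger_gap: 0.0122
```

```bash
python3 t.py
```

```text
13.5333 [ 0.54901281 -0.07786096  0.12400424] [-2.47996968  0.8373095   9.89143754] [ 0.13342891  0.78547994 -0.03786138] 0.09003105573356152 0.2587767907337506 turned -158.15292784624864
j6-based turned 157.95167516866368
```

servo_tool:
  rows:
    - [0,0,0.0011,1]
    - [0,0,0.0011,2]
    - [0,0,0.0011,2]

```text
time_s: 13.78
eef_pos: [0.549, -0.0778, 0.124]
orientation: [0.679, 3.056, 0.008]
contact_force: [-2.7, 1.1, 9.5]
finger_gap: 0.0122
```

```bash
python3 t.py
```

```text
13.7833 [ 0.5490153  -0.07782431  0.12402459] [-2.74860948  1.10775869  9.54748389] [ 0.10104226  0.79182811 -0.04217445] 0.08998394245281816 0.2942887155178494 turned -160.18706223445093
j6-based turned 159.98635858117856
```

servo_tool:
  rows:
    - [0,0,0.0011,1]
    - [0,0,0.0011,2]
    - [0,0,0.0011,2]

```text
time_s: 14.03
eef_pos: [0.549, -0.0778, 0.1241]
orientation: [0.733, 3.043, 0.008]
contact_force: [-3.0, 1.5, 9.7]
finger_gap: 0.012
```

```bash
python3 t.py; python3 - <<'E'
from h import *
p=manip.read_camera("wrist");cv2.imwrite("pics/w5.png",p["image"])
E
```

```text
14.0333 [ 0.54904475 -0.07777292  0.12406408] [-2.96080543  1.48508327  9.65887257] [0.12816273 0.74935405 0.01867506] 0.08991479175165296 0.32984364001934935 turned -162.2208891227076
j6-based turned 162.0235056960208
```

View pics/w5.png

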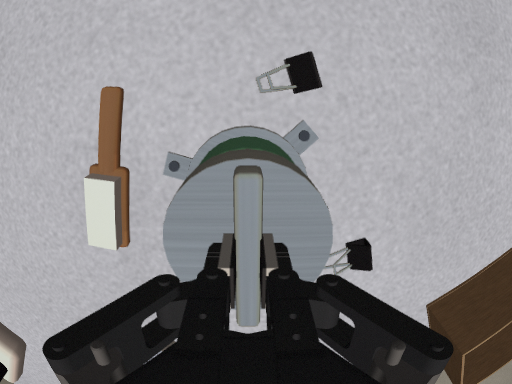

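The bar is still straight in the jaws, so the lid is turning with the hand and no stop has been felt yet.

servo_tool:
  rows:
    - [0,0,0.0011,1]
    - [0,0,0.0011,2]
    - [0,0,0.0011,2]

```text
time_s: 14.33
eef_pos: [0.5491, -0.0777, 0.1241]
orientation: [0.786, 3.029, 0.009]
contact_force: [-2.3, 1.3, 10.4]
finger_gap: 0.0121
```

```bash
python3 t.py
```

```text
14.3333 [ 0.549054   -0.07768428  0.12409108] [-2.2670536   1.28899612 10.37786038] [0.10953438 0.7772625  0.00822601] 0.08961790474131703 0.3649447067156693 turned -164.22505312133077
j6-based turned 164.03464867412714
```

servo_tool:
  rows:
    - [0,0,0.0011,1]
    - [0,0,0.0011,2]
    - [0,0,0.0011,2]

```text
time_s: 14.58
eef_pos: [0.5491, -0.0776, 0.1241]
orientation: [0.839, 3.014, 0.01]
contact_force: [-2.4, 0.7, 9.7]
finger_gap: 0.0118
```

```bash
python3 t.py
```

```text
14.5833 [ 0.54909206 -0.07762725  0.12414126] [-2.44839725  0.66316736  9.69388595] [0.12369043 0.80579855 0.0470289 ] 0.1615471299737692 0.40028260104621183 turned -166.24488040882892
j6-based turned 166.05936087614648
```

servo_tool:
  rows:
    - [0,0,0.0011,1]
    - [0,0,0.0011,2]
    - [0,0,0.0011,2]

```text
time_s: 14.83
eef_pos: [0.5491, -0.0776, 0.1241]
orientation: [0.889, 2.999, 0.01]
contact_force: [-1.6, -0.1, 9.8]
finger_gap: 0.012
```

```bash
python3 t.py; python3 - <<'E'
from h import *
p=manip.read_camera("wrist");cv2.imwrite("pics/w6.png",p["image"])
# bar tilt in the image: top-face edges
g=cv2.GaussianBlur(cv2.cvtColor(p["image"],6),(3,3),0).astype(float)
for n in("w4","w5","w6"):
    g=cv2.GaussianBlur(cv2.imread(f"pics/{n}.png",0),(3,3),0).astype(float)
    L=[np.argmax(np.abs(np.diff(g[r,225:247])))+225 for r in range(175,230,3)];R=[np.argmax(np.abs(np.diff(g[r,250:272])))+250 for r in range(175,230,3)]
    print(n,np.median(L[:9]),np.median(L[9:]),np.median(R[:9]),np.median(R[9:]))
E
```

```text
14.8333 [ 0.54909716 -0.07758859  0.12411548] [-1.60191654 -0.08531578  9.77799764] [0.02238437 0.75321315 0.71482636] 0.8414038270711899 0.4338108068097173 turned -168.15385490388763
j6-based turned 167.98038556104154
w4 232.0 232.0 261.0 260.0
w5 232.0 232.0 261.0 260.0
w6 230.0 232.0 259.0 259.0
```

A firm stop shows as 0.71 Nm, roughly 16 N in total at the lugs, which is gentle. I'll ease the torque off and open the hand.

servo_tool:
  rows:
    - [0,0,0.001,-0.7]
    - [0,0,0.001,-0.7]

```text
time_s: 15.05
eef_pos: [0.5491, -0.0776, 0.1242]
orientation: [0.868, 3.005, 0.009]
contact_force: [-2.8, -0.3, 9.9]
finger_gap: 0.0126
```

servo_tool:
  hand: 0.5
  rows:
    - [0,0,0,0]
    - [0,0,0,0]
    - [0,0,0,0]
    - [0,0,0,0]
    - [0,0,-0.002,0]
    - [0,0,-0.004,0]

```text
time_s: 15.55
eef_pos: [0.5488, -0.0776, 0.1279]
orientation: [0.868, 3.005, 0.009]
contact_force: [1.0, 0.3, -0.1]
finger_gap: 0.0426
```

```bash
python3 t.py; python3 - <<'E'
from h import *
p=manip.read_camera("wrist");cv2.imwrite("pics/w7.png",p["image"])
for n in("scene","side"):
    p=manip.read_camera(n);cv2.imwrite(f"pics/{n}7.png",p["image"])
    for r in manip.place_of(p,"lid_top")[:1]:print(r)
E
```

```text
15.55 [ 0.54879587 -0.0775903   0.12786504] [ 0.96225441  0.32642159 -0.14074847] [-0.04884652  0.03567556  0.01188706] 0.0005149468051968142 0.41964768741840275 turned -167.33687421141593
j6-based turned 167.16889859517934
{'position': [232.6, 176.4], 'confidence': 0.7}
{'position': [267.0, 204.0], 'confidence': 0.69}
```

View pics/w7.png

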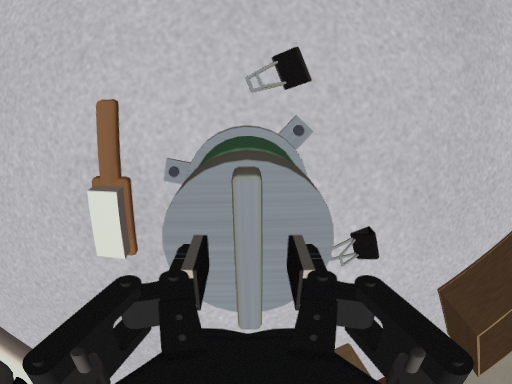

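The plate looks larger (columns 162–334) than when gripped, which suggests it sprang up. I'll back away and measure its height.

servo_tool:
  hand: 0.8
  rows:
    - [0,0,-0.005,0]
    - [0,0,-0.015,0]
    - [0,0,-0.03,0]
    - [0,0,-0.05,0]
    - [0,0,-0.075,0]
    - [0,0,-0.1,0]
    - [0,0,-0.12,0]
    - [0,0,-0.12,0]
    - [0,0,-0.12,0]

```text
time_s: 16.55
eef_pos: [0.5483, -0.078, 0.2503]
orientation: [0.866, 3.001, 0.01]
contact_force: [0.7, -0.9, -0.2]
finger_gap: 0.0681
```

```bash
python3 t.py; python3 - <<'E'
from h import *
p=manip.read_camera("wrist");cv2.imwrite("pics/w8.png",p["image"])
print(np.round(p["extrinsics"],4)[:3,3],p["mtx"][0])
for l in("lid_top","lid_bar"):print(manip.place_of(p,l)[:1])
ims=[]
for n,(y,x) in(("scene",(145,180)),("side",(180,220))):
    q=manip.read_camera(n);cv2.imwrite(f"pics/{n}8.png",q["image"]);
    a=[cv2.resize(i[y:y+75,x:x+100],None,fx=4,fy=4,interpolation=2) for i in(cv2.imread(f"pics/{n}0.png"),q["image"])]
    ims.append(np.hstack(a))
cv2.imwrite("pics/c.png",np.vstack(ims))
E
```

```text
16.55 [ 0.54834557 -0.0779899   0.25027999] [ 0.70135701 -0.85344799 -0.24850109] [ 0.02377938  0.03954402 -0.02203543] -0.00013429489627014846 0.4188112076689659 turned -167.33363712299385
j6-based turned 167.12097183588847
[ 0.4799 -0.0363  0.3927] [297.31863964   0.         247.52853429]
[{'position': [249.5, 185.9], 'confidence': 0.94}]
[{'position': [245.2, 186.6], 'confidence': 0.74}]
```

View pics/c.png

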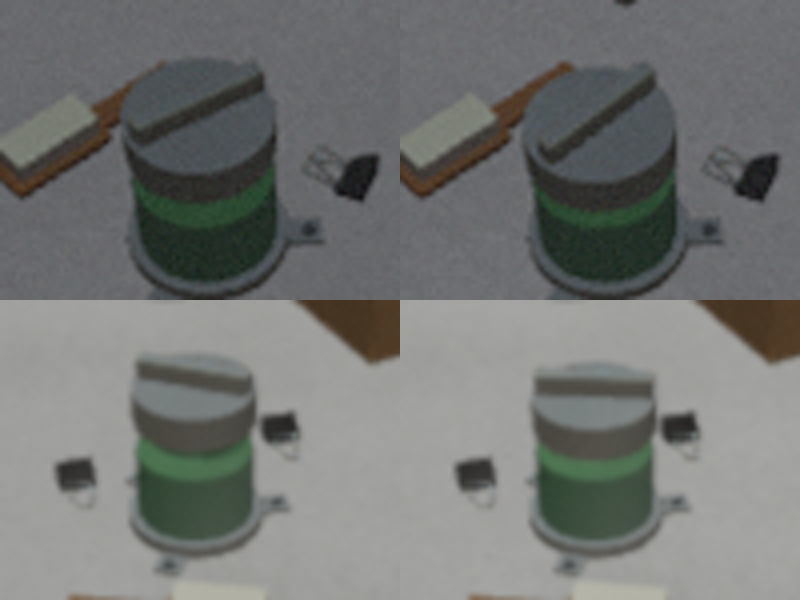

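View pics/w8.png

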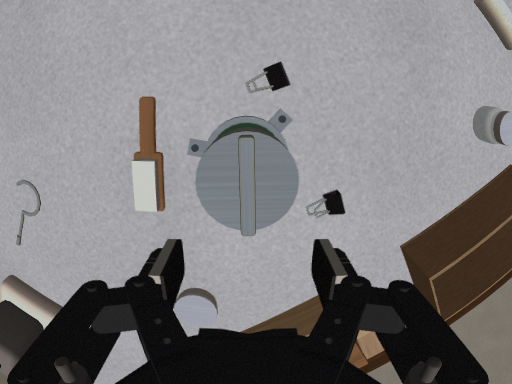

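```bash
python3 - <<'E'
from h import *
for n,(cols,r0,r1) in(("side",(range(258,280),205,235)),("scene",(range(220,242),180,212))):
    p=manip.read_camera(n);E=np.array(p["extrinsics"]);K=np.array(p["mtx"])
    def pr(P):
        c=np.linalg.inv(E)@np.r_[P,1];v=K@c[:3];return v[:2]/v[2]
    A=cv2.imread(f"pics/{n}0.png").astype(float);B=np.mean([manip.read_camera(n)["image"].astype(float) for _ in range(4)],0)
    # greenness minus red: skirt underside -> green glass edge, via 1-D correlation per column block
    f=lambda I:(I[:,:,1]-I[:,:,2])[:, list(cols)]
    a,b=f(A),f(B)
    # edge profile threshold at 50%: per column subpixel crossing
    def edge(g):
        o=[]
        for k in range(g.shape[1]):
            v=cv2.GaussianBlur(g[r0-10:r1,k:k+1],(1,3),0)[:,0];t=.5*(v.min()+np.percentile(v,90));i=np.argmax(v>t);o.append(r0-10+i-1+(t-v[i-1])/(v[i]-v[i-1]))
        return np.array(o)
    d=edge(b)-edge(a);c=np.array([.5505,-.08])
    toc=(E[:2,3]-c)/np.linalg.norm(E[:2,3]-c)*.05
    s=pr(np.r_[c+toc,.091])[1]-pr(np.r_[c+toc,.1])[1]
    print(n,"rim shift px",np.median(d),d.std(),"px per 9mm",s,"drop mm",np.median(d)/s*9)
E
```

```text
side rim shift px 1.4066311397143068 0.2055402050591901 px per 9mm 2.4052424046102487 drop mm 5.263369809697067
scene rim shift px 1.7986737687599827 7.56444461533124 px per 9mm 2.1979763722387986 drop mm 7.3649854126280365
```

```bash
python3 - <<'E'
from h import *
from scipy.optimize import least_squares
p=manip.read_camera("wrist");K=np.array(p["mtx"]);E=np.array(p["extrinsics"])
def edges(path):
    g=cv2.GaussianBlur(cv2.imread(path,0),(3,3),0).astype(float);L=[];R=[]
    return g
def horiz(path,xs):
    # plate's left/right silhouette at rows near its middle
    g=cv2.imread(path).astype(float).mean(2);g=cv2.GaussianBlur(g,(3,3),0);o=[]
    for r in range(165,210,3):
        row=[]
        for x in xs:
            d=np.abs(np.diff(g[r,x-12:x+12]));i=np.argmax(d)
            i=min(max(i,1),len(d)-2);q=(d[i-1]-d[i+1])/(2*(d[i-1]-2*d[i]+d[i+1])+1e-9);row.append(x-12+i+.5+q)
        o.append(row)
    return np.array(o)
for f,xs in(("w2",(202,304)),("w8",(198,297))):
    o=horiz(f"pics/{f}.png",xs);w=o[:,1]-o[:,0];i=np.argsort(w)[-5:];print(f,np.round(w,1),w[i].mean())
print(E[:3,3])
E
```

```text
w2 [106.2 101.4 103.  105.2 105.9 106.1 106.7 107.  106.3 105.5 104.4 103.1
 100.7  98.1  95.9] 106.4480350755874
w8 [ 98.4 100.3 102.  102.5 103.1 103.3 103.8 102.6 102.  100.7  99.6  96.4
  93.8  91.4 102. ] 103.059535989586
[ 0.47939599 -0.03620396  0.39083418]
```

```bash
python3 -c "
from station import manip
print(manip.hand_in(), manip.get_state()['time_s'])"
```

```text
the job is handed in; nothing more can be done
the job is handed in; nothing more can be done
```

The lid of the large green jar is turned to its stop, and my checks say it sprang up into its lock. I handed the job in after about 17 s on the robot's clock; no verdict is reported.

**What I did:** I gripped the bar and turned the lid clockwise under light downward pressure, about 12 N. It dropped into the gap after about 63–65° of turning. I pushed it about 14 mm down and turned it on until the stop, at about 167°. I estimate about 16 N at the lugs there, against the 50 N limit. I eased the turning force off, let go and raised the hand clear.

**Last checks:**
- **Lock height:** the lid's width in the wrist camera puts the plate about 8.7 mm lower than at the start. That fits the 9 mm lock notch and not the 12.5 mm unlocked height. The check is good to roughly 1 mm.
- **Disagreement:** a cruder check on the skirt rim in the two fixed cameras gave 5.3 mm (side) and 7.4 mm (scene). I gave these less weight because 1 pixel there is about 4 mm. They also don't fit the 12.5 mm unlocked height.
- **Other things:** the brush and the nearest clip look unmoved in the before and after pictures. I did not measure the others, but the arm's path stayed clear of them.
- **Contact:** the force reading was near zero after letting go, and the hand is clear of everything.

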